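# Register a tablet board in the jig and hold a sprung test probe on its pad

### The arm

A 6-joint arm with a two-finger parallel gripper is mounted at the origin on the work surface. World frame = base frame: x ahead of the robot, y to its left, z up, the work surface at z = 0. Lengths are in m, angles in rad, forces in N, time in s.
With the tool pointing down it reaches from about 0.275 to 0.75 m from the base axis. Payload 10.2 kg.
Tool frame: the origin (TCP) lies midway between the tips of the shut fingers; the grasp point (between the pads) lies 19 mm behind it; z points along the fingers, y is the direction in which the jaws open and shut (so a half turn about z gives the same grasp; the last joint's range is limited). The gripper opens to 85 mm and grips with 20 to 120 N. Pads are 22 mm wide; open, the fingers measure 114 mm over their backs; the gripper's body (76 mm by 85 mm) begins 54 mm behind the grasp point. The pads swing forward as they close: fully open they stand 13 mm farther back than shut.
Start: joints at [-1.486, 0.313, 1.498, -0, 1.331, -0.223], TCP at [0.159, -0.5, 0.231] pointing down, gripper open.
Joint ranges: [-2.94, 2.94], [-0.97, 2.17], [0.19, 2.56], [-1.23, 4.37], [0.02, 3.11], [-2.88, 2.88]. Speed limits (rad/s): [2.39, 2.39, 3.01, 3.14, 3.14, 3.14].

### API

Orientations are given as [roll, pitch, yaw] about the fixed x, y, z axes, in that order (R = Rz(yaw) Ry(pitch) Rx(roll)).
In Python, from workcell import monitor, viewer, manip gives the robot as it stands.
- The arm moves only by the tool servo_tool, never from a script. Its argument "motion" is one flat list of numbers, 7 for each row, row after row: the shift along the world's x, y, z in m, then the turn, a rotation vector about the world's x, y, z in rad, then the opening, from 0 (shut) to 1 (fully open). In form: [dx, dy, dz, rx, ry, rz, hand, dx, dy, dz, rx, ry, rz, hand, ...]. A call has 1 to 20 rows; each row is the pose to reach, as a shift and turn from the pose commanded when the call began; what a row does not reach only later rows make up. A row lasts 1/12 s, in which the tool goes at most 41.7 mm and 7.16 degrees, less where a joint would pass 70% of its speed; a pose out of reach is approached as far as the arm can. A call with a gripper value outside its range is refused whole. The fingers move at their own pace and stop on an object; "newtons" is the grip in N (left out, the last holds). Time passes only in rows, so rows that repeat a pose let the fingers close. It gives the time, the measured TCP pose, the force and the opening at its end, in the units of the state.
- monitor.get_state(): the state, without advancing time (a new reading comes with each control period).
- viewer.camera(name): name is "scene" or "top" or "wrist"; returns a dict with "img" (384x512x3 uint8, red, green, blue), "fx", "fy", "cx", "cy" (pixels), "distortion" ([k1, k2, p1, p2, k3] as OpenCV has them; the pictures are not rectified), "extrinsics" (4x4, takes a point from camera to world coordinates). Camera axes: x right, y down, z forward; pixel columns grow to the right and rows downward; lengths in m; the calibration is good to about 2 mm. A picture is of the moment at which its call begins. There is no depth.
- manip.finish_job(): hands the job in, once; it reports no verdict.
The state is a dict: "time_s": time; "q": joint angles; "qvel": joint speeds; "effort": joint torques, N m; "ee_pos": TCP position; "tcp_rot": TCP orientation; "contact_force": force on the tool from outside, world axes, zero at the start; "ft_torque": the same for the moment, N m; "finger_gap": opening from 0.0 (shut) to 1.0 (fully open).
Only numpy, scipy, OpenCV 4.12 (cv2) and the standard library are available. Lean on these libraries where they do the work, as an engineer would, in place of code of your own. Each camera call takes 0.05 s, during which the arm holds its last target.

### The job

First push the loose circuit board fully home, flat against both stop bars of the test jig. Then lift the sprung test probe by its red handle out of its leaning stand and hold it upright with its tip pressed lightly on the gold pad inside the white ring, so that the plunger is about half way in. Finish while still holding the probe on the pad like that, with the board still home and the other things on the bench left where they were.

Things in the scene. Friction and masses are not known exactly. Their poses are not given: they have to be found in the camera images.
- jig: fixed dark plate 150 (x) x 190 (y) x 12 mm with two 10 mm wide aluminium stop bars rising 14 mm above it; open on the other sides. Origin: centre of the underside. Long bar along the +x edge: inner face at x=+55 mm, y -70 to +80. Short bar along the +y edge: inner face at y=+80, x -55 to +55. With the board home, the board's origin is at (+15, +20, +12) mm, same yaw. Left or right of the stand
- board: loose tablet circuit board in an aluminium carrier, 80 (x) x 120 (y) x 10 mm, about 160 g, green with flat chips on top. It lies on the jig plate up to about 27 mm short of each bar, turned by up to 7 degrees. Its +x edge goes to the long bar, its +y edge to the short bar. Origin: centre of the underside, z up
- pad (a point): centre of the gold test pad, 12 mm across, in a white ring 19 mm across, on the top face of the board; at (+12, -34, +10) mm in the board's frame. There are smaller silver pads without a ring: not those. Aim for the middle of the gold pad
- probe: sprung test probe, 70 g, round about its z axis (tip to handle end). Origin: underside of the black flange (26 mm across, z 0 to 6 mm). Red handle to grasp: 16 mm diameter, z +6 to +100. Brass barrel 10 mm diameter down to z -40, then the thin plunger, tip at z -58 when out. At first the barrel is in the stand's tube, flange on its rim; draw it out along its axis
- tip (a point): tip of the probe's plunger, the end that touches the pad. With the plunger out it is 58 mm below the probe's origin along the probe's axis
- plunger (a joint): how far the plunger is pushed into the barrel, in m: 0 out, 0.012 the end of its travel. It has a spring of 300 N/m with 0.9 N preload: about 2.7 N at half way, 6 mm
- stand: fixed probe stand: dark foot 90 x 70 x 12 mm with a grey plastic tube 23 mm across that leans 20 degrees towards the foot's own -x, so the probe's handle leans that way too. Origin: centre of the foot's underside, z up. The centre of the tube's rim is at (-11, 0, +72) mm; the tube is 66 mm long, 14 mm bore
- spool: bystander, leave alone: bare metal solder spool, 54 mm across, 42 mm high, standing. Origin: centre of the underside
- driver: bystander, leave alone: blue screwdriver, 160 mm, lying. Origin: middle of its length, at the underside
- jar: bystander, leave alone: amber glass jar with yellow cap, 44 mm across, 45 mm high. Origin: centre of the underside
- bottle: bystander, leave alone: white bottle with red cap, 52 mm across, 130 mm high. Origin: centre of the underside
- shell: bystander, leave alone: black tablet back cover lying flat, 130 x 190 x 9 mm. Origin: centre of the underside
- tray: bystander, leave alone: blue open parts tray with compartments, 100 x 140 x 25 mm. Origin: centre of the underside
- meter: bystander, leave alone: grey hand-held multimeter lying flat, 90 x 170 x 43 mm. Origin: centre of the underside
There are look-alikes about, which are no part of the job. Several things have the shape of the board; the one meant has the colours described above.

How it is judged:
On the way, in this order (a step that is already met when the one before it is completed fails the run):
1. the board is home against both stops, with the probe still in its stand (x of board in the frame of jig between 0.013 and 0.0175 m and y of board in the frame of jig between 0.018 and 0.0225 m and z of board in the frame of jig between 0.01 and 0.0145 m and angle between the x axis of board and the x axis of jig, either way round below 0.025 rad and angle between board's own z axis and vertical below 0.05 rad and distance of probe from where it was at the start of the episode below 0.02 m), for 0.2 s.
2. the probe is held by the gripper, out of its stand (contact force between the fingers and probe above 1 N and contact force between probe and stand below 0.05 N and distance between probe and stand above 0.1 m and height (world z) of tip above 0.03 m), for 0.1 s.
At the end, for the whole second after the job is handed in: Board flat in the jig, edges within 2 mm of both bars, square to 1.4 deg; the gripper alone holds the probe, still and within 9 deg of upright, its tip within 6 mm of the gold pad's centre, pressing the board with 0.8 to 6 N, plunger 2 to 10 mm in (x of board in the frame of jig between 0.013 and 0.0175 m and y of board in the frame of jig between 0.018 and 0.0225 m and z of board in the frame of jig between 0.01 and 0.0145 m and angle between the x axis of board and the x axis of jig, either way round below 0.025 rad and angle between board's own z axis and vertical below 0.05 rad and horizontal distance between tip and pad below 0.006 m and value of joint plunger between 0.002 and 0.01 m and contact force between probe and board between 0.8 and 6 N and angle between probe's own z axis and vertical below 0.16 rad and contact force between the fingers and probe above 1 N and contact force between probe and stand below 0.05 N and contact force between probe and jig below 0.05 N and linear speed of probe below 0.02 m/s); the arm keeps its last pose, push and grip.
It fails at once if the probe is pressed on the board with more than 15 N (contact force between probe and board above 15 N).
It fails at once if a bystander is moved by more than 20 mm (distance of any of spool, driver, jar, bottle, shell, tray, meter from where it was at the start of the episode above 0.02 m).
It also fails if it takes over 72 s, if anything falls off the work surface, if the arm or the gripper's body presses on something with over 40 N, if the wrist force passes 120 N, or if a joint passes its speed limit or range.

## Working session

There is one attempt and no reset: what is moved stays moved. The work goes in short steps, Python scripts to look and compute and a tool call to move; the robot and the scene stay as the last step left them, time stands still between calls to the robot, and variables do not carry over. Pictures are saved under pics/ and viewed, and the job is handed in when it is done.

Besides the shell and the picture viewer there is one more tool, called after "Emit:" in YAML: its name, and indented under it one key for each argument. servo_tool: Moves the arm, as the interface text tells. Its arguments: {"type":"object","properties":{"motion":{"type":"array"},"newtons":{"type":"number"}},"required":["motion"]}

```bash
mkdir -p pics; ls; python3 - <<'E'
from workcell import monitor, viewer, manip
import cv2, numpy as np, pickle
print(monitor.get_state())
for n in ["scene","top","wrist"]:
    c=viewer.camera(n); pickle.dump(c,open(f"pics/{n}0.pkl","wb"))
    cv2.imwrite(f"pics/{n}0.png",c["img"][:,:,::-1])
    print(n,c["fx"],c["fy"],c["cx"],c["cy"],c["distortion"],np.round(c["extrinsics"],4).tolist())
E
```

```text
pics
{'time_s': 0.0, 'q': array([-1.48640165e+00,  3.13442685e-01,  1.49847719e+00, -8.06589862e-06,
        1.33103202e+00, -2.23406122e-01]), 'qvel': array([-0.00050216, -0.000693  ,  0.00083068, -0.00024799,  0.00131844,
        0.00036455]), 'effort': array([ 2.76345945e-04, -4.12268651e+01, -2.59739417e+01, -1.88090835e-04,
        4.22532350e-03, -8.40530265e-05]), 'ee_pos': array([ 0.15901497, -0.5000445 ,  0.23072374]), 'tcp_rot': array([-3.14026546e+00, -2.93504355e-04,  3.07802521e-01]), 'contact_force': array([ 0.47119926, -0.07029698,  0.24091864]), 'ft_torque': array([-0.05101032,  0.03199111, -0.00710036]), 'finger_gap': 1.0011057436837374}
scene 410.5666284313687 410.5666284313687 255.44587147649708 193.15043001807643 [0.02659398 0.         0.         0.         0.        ] [[0.7892, 0.5044, -0.3504, 1.0039], [0.6142, -0.6456, 0.4538, -0.5427], [0.0027, -0.5734, -0.8193, 1.108], [0.0, 0.0, 0.0, 1.0]]
top 491.7652457164923 491.7652457164923 260.0720844996646 194.78298745131582 [0.06465058 0.         0.         0.         0.        ] [[-0.0234, -0.9743, 0.2242, 0.182], [-0.9997, 0.0243, 0.0013, -0.0119], [-0.0067, -0.2241, -0.9745, 1.7724], [0.0, 0.0, 0.0, 1.0]]
wrist 301.0491767324072 301.0491767324072 259.6586831548084 195.80347945783012 [-0.06008232  0.          0.          0.          0.        ] [[0.302, -0.9077, -0.2913, 0.2344], [-0.9533, -0.2881, -0.0905, -0.4773], [-0.0018, 0.305, -0.9524, 0.3734], [0.0, 0.0, 0.0, 1.0]]
```

View pics/scene0.png

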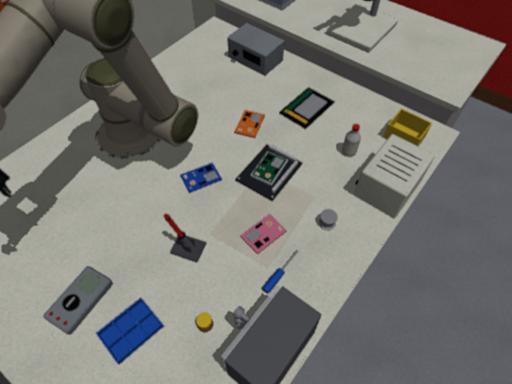

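View pics/top0.png

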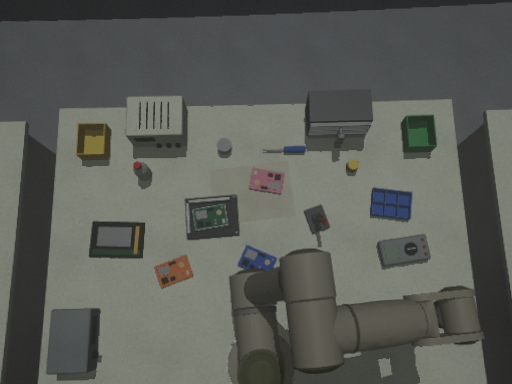

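View pics/wrist0.png

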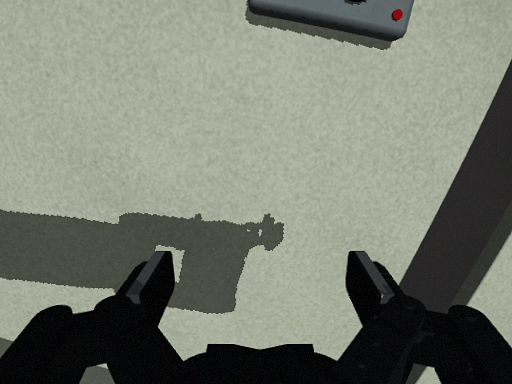

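Candidates shaped like the board, in the scene image: green (270,165) in the dark jig, blue (201,177), orange (250,123), pink (263,233). The green one fits, because it lies on the plate with the stop bars. I'll confirm that in an enlarged crop and take rough positions.

```bash
cat > h.py <<'E'
import numpy as np, cv2, pickle
from scipy.spatial.transform import Rotation as R
def K(c): return np.array([[c["fx"],0,c["cx"]],[0,c["fy"],c["cy"]],[0,0,1]])
def ray(c,uv):
    p=cv2.undistortPoints(np.array(uv,float).reshape(-1,1,2),K(c),np.array(c["distortion"])).reshape(-1,2)
    E=np.array(c["extrinsics"]); d=np.c_[p,np.ones(len(p))]@E[:3,:3].T
    return E[:3,3],d
def toz(c,uv,z):
    o,d=ray(c,uv); return o+d*((z-o[2])/d[:,2])[:,None]
def proj(c,P):
    E=np.linalg.inv(np.array(c["extrinsics"])); P=np.array(P,float).reshape(-1,3)
    return cv2.projectPoints(P,cv2.Rodrigues(E[:3,:3])[0],E[:3,3],K(c),np.array(c["distortion"]))[0].reshape(-1,2)
def crop(c,x0,y0,x1,y1,s,fn):
    im=c["img"][y0:y1,x0:x1,::-1]; im=cv2.resize(im,None,fx=s,fy=s,interpolation=cv2.INTER_CUBIC); cv2.imwrite(fn,im)
def snap(n,tag):
    from workcell import viewer
    c=viewer.camera(n); pickle.dump(c,open(f"pics/{tag}.pkl","wb")); cv2.imwrite(f"pics/{tag}.png",c["img"][:,:,::-1]); return c
def load(tag): return pickle.load(open(f"pics/{tag}.pkl","rb"))
E
python3 - <<'E'
from h import *
t=load("top0"); s=load("scene0")
crop(t,175,180,345,280,4,"pics/top0c.png")
crop(s,150,130,320,270,4,"pics/scene0c.png")
for n,uv,z in [("jigc",(211,217),.012),("board",(210,216),.022),("standfoot",(317,220),.012),("handleend",(319,243),.16),("blue",(257,260),.01),("pink",(267,181),.01),("driver",(285,150),.01),("spool",(224,146),.04),("jar",(353,165),.04),("bottle",(139,168),.13),("shell",(118,240),.0),("orange",(174,271),.01)]:
    print(n,np.round(toz(t,[uv],z)[0],3))
E
```

```text
jigc [0.509 0.171 0.012]
board [0.511 0.173 0.022]
standfoot [ 0.488 -0.214  0.012]
handleend [ 0.386 -0.199  0.16 ]
blue [0.349 0.007 0.01 ]
pink [ 0.639 -0.036  0.01 ]
driver [ 0.758 -0.107  0.01 ]
spool [0.769 0.119 0.04 ]
jar [ 0.684 -0.352  0.04 ]
bottle [0.665 0.407 0.13 ]
shell [0.435 0.507 0.   ]
orange [0.318 0.302 0.01 ]
```

View pics/top0c.png

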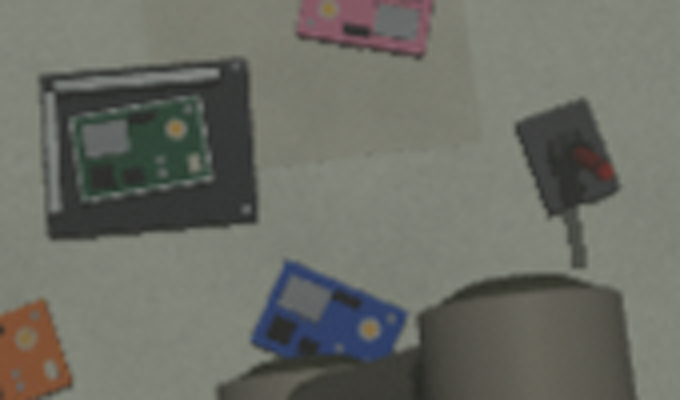

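View pics/scene0c.png

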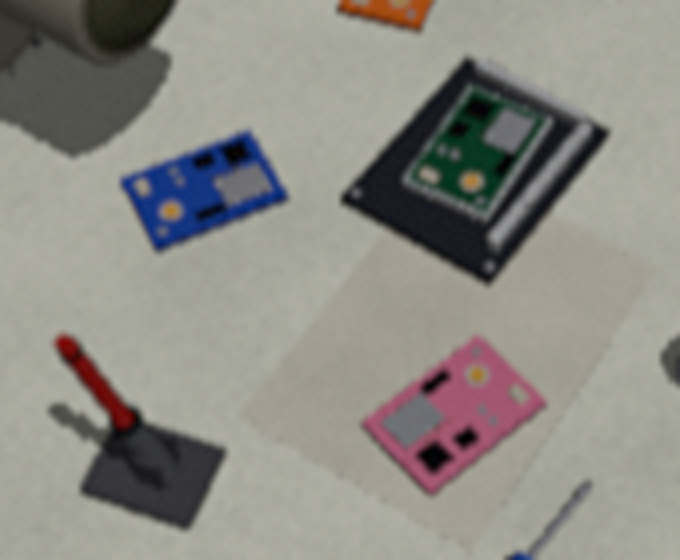

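The crop confirms the green board sits in the dark jig (top px ~(211,216)), with the long bar on the world +x side and the short bar on +y. The gold pad in the white ring is at about (219,212). The probe's stand is near (317,220). Next I'll move the wrist camera over the stand and the jig for precise measurements.

Emit:
servo_tool:
  motion: [0.18,0.25,0.06,0,0,-0.308,1,0.18,0.25,0.06,0,0,-0.308,1,0.18,0.25,0.06,0,0,-0.308,1,0.18,0.25,0.06,0,0,-0.308,1,0.18,0.25,0.06,0,0,-0.308,1,0.18,0.25,0.06,0,0,-0.308,1,0.18,0.25,0.06,0,0,-0.308,1,0.18,0.25,0.06,0,0,-0.308,1,0.18,0.25,0.06,0,0,-0.308,1,0.18,0.25,0.06,0,0,-0.308,1,0.18,0.25,0.06,0,0,-0.308,1,0.18,0.25,0.06,0,0,-0.308,1]

```text
time_s: 1.15
ee_pos: [0.3385, -0.251, 0.2909]
tcp_rot: [-3.141, 0.001, -0.002]
contact_force: [0.4, 0.3, 1.1]
finger_gap: 1.0
```

```bash
python3 - <<'E'
from h import *
snap("wrist","w1")
E
```

```text
(no output)
```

View pics/w1.png

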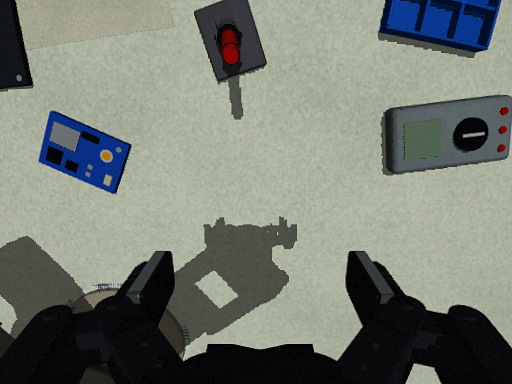

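Emit:
servo_tool:
  motion: [0.13,0.42,-0.05,0,0,0,1,0.13,0.42,-0.05,0,0,0,1,0.13,0.42,-0.05,0,0,0,1,0.13,0.42,-0.05,0,0,0,1,0.13,0.42,-0.05,0,0,0,1,0.13,0.42,-0.05,0,0,0,1,0.13,0.42,-0.05,0,0,0,1,0.13,0.42,-0.05,0,0,0,1,0.13,0.42,-0.05,0,0,0,1,0.13,0.42,-0.05,0,0,0,1,0.13,0.42,-0.05,0,0,0,1,0.13,0.42,-0.05,0,0,0,1,0.13,0.42,-0.05,0,0,0,1,0.13,0.42,-0.05,0,0,0,1]

```text
time_s: 2.37
ee_pos: [0.4691, 0.1686, 0.2411]
tcp_rot: [3.141, 0.001, -0.001]
contact_force: [-0.4, 0.2, -0.3]
finger_gap: 1.002
```

```bash
python3 - <<'E'
from h import *
snap("wrist","w2")
E
```

```text
(no output)
```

View pics/w2.png

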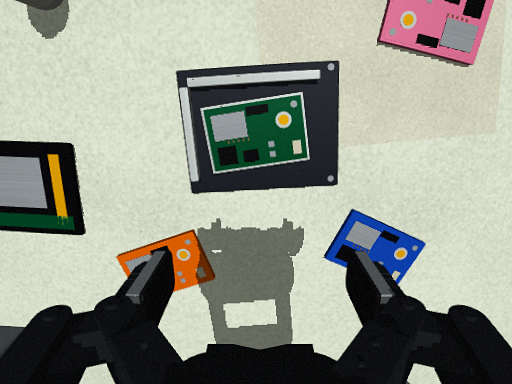

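w2 shows the jig with corners near (177,71), (338,61), (338,185) and (192,192). The green board's corners are near (201,107), (302,94), (309,158) and (213,172), and the gold pad is at (283,120). I'll enlarge it to refine these.

```bash
python3 - <<'E'
from h import *
crop(load("w2"),165,50,355,200,4,"pics/w2c.png")
crop(load("w1"),180,0,290,130,5,"pics/w1c.png")
E
```

```text
(no output)
```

View pics/w2c.png

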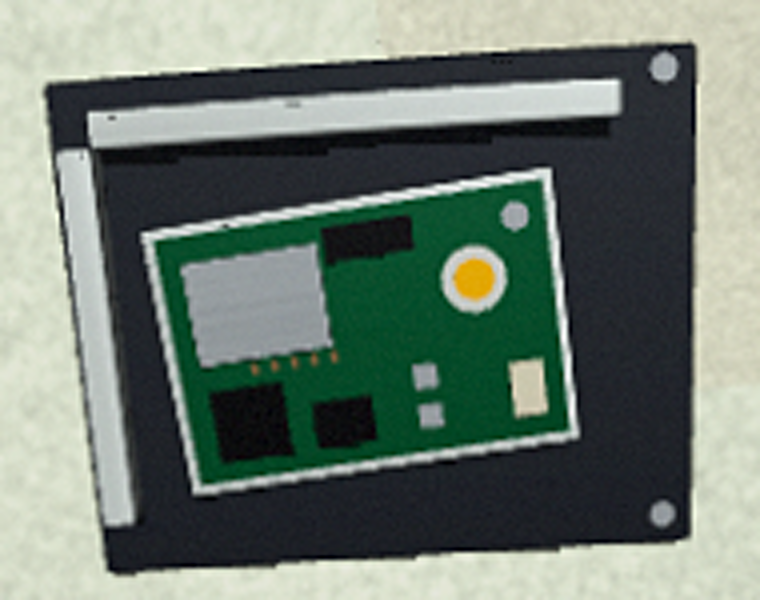

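View pics/w1c.png

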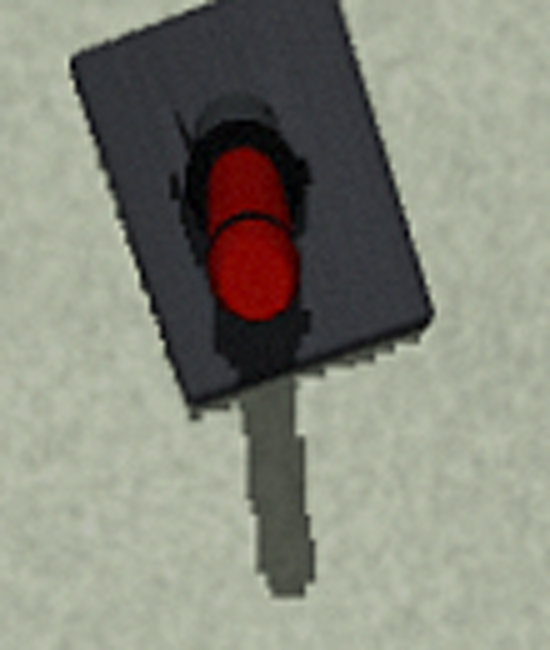

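```bash
cat >> h.py <<'E'
from scipy.optimize import least_squares
def fit(c,loc,uv,p0):
    loc=np.array(loc,float)/1000; uv=np.array(uv,float)
    def W(p): 
        co,si=np.cos(p[2]),np.sin(p[2]); return np.c_[p[0]+co*loc[:,0]-si*loc[:,1],p[1]+si*loc[:,0]+co*loc[:,1],loc[:,2]]
    r=least_squares(lambda p:(proj(c,W(p))-uv).ravel(),p0); return r.x,r.fun.reshape(-1,2)
def cp(uv,x0,y0,s): return (np.array(uv,float)+.5)/s-.5+[x0,y0]
E
python3 - <<'E'
from h import *
c=load("w2")
J=[(75,95,12),(75,-95,12),(-75,-95,12),(-75,95,12),(65,80,26),(65,-70,26),(55,-70,26)]
juv=cp([(46,87),(694,43),(690,537),(110,572),(88,112),(620,80),(620,114)],165,50,4)
j,r=fit(c,J,juv,[.51,.17,0]); print("jig",j,np.round(r,1).tolist())
B=[(40,60,22),(40,-60,22),(-40,-60,22),(-40,60,22),(12,-34,22)]
buv=cp([(142,232),(550,168),(578,437),(195,494),(474,279)],165,50,4)
b,r=fit(c,B,buv,[.51,.17,0]); print("board",b,np.round(r,1).tolist())
Rj=np.array([[np.cos(j[2]),-np.sin(j[2])],[np.sin(j[2]),np.cos(j[2])]])
print("board in jig",Rj.T@(b[:2]-j[:2]),np.degrees(b[2]-j[2]), "home world",j[:2]+Rj@[.015,.02],"pad home",j[:2]+Rj@[.027,-.014])
c=load("w1")
S=[(-45,35,12),(-45,-35,12),(45,35,12)]
# image: bottom-left=-x,+y ; bottom-right=-x,-y ; top-left=+x,+y
s,r=fit(c,S,cp([(190,400),(433,318),(72,60)],180,0,5),[.49,-.21,.3]); print("stand",s,np.round(r,1).tolist())
co,si=np.cos(s[2]),np.sin(s[2])
L=np.array([co,si,0]); rim=np.array([s[0],s[1],.072])-.011*L; ax=-np.sin(np.radians(20))*L+np.array([0,0,np.cos(np.radians(20))])
print("rim",rim,"ax",ax,"end",rim+.1*ax)
for n,t in [("w1","w1"),("top0","top0"),("scene0","scene0")]:
    print(n,np.round(proj(load(t),[rim,rim+.006*ax,rim+.1*ax]),1).tolist())
print((proj(load("w1"),[rim,rim+.1*ax])-[180,0]+.5)*5-.5)
print((proj(load("scene0"),[rim,rim+.1*ax])-[150,130]+.5)*4-.5)
E
```

```text
jig [0.51224997 0.1667477  0.05995634] [[-1.2, -0.7], [1.1, -0.6], [0.8, 1.2], [-0.9, 1.2], [-0.7, 0.3], [0.4, -0.7], [0.5, 0.2]]
board [0.5092122  0.17238752 0.14720053] [[-0.5, -0.2], [0.4, -0.5], [0.6, 0.5], [-0.5, 0.5], [-0.0, -0.1]]
board in jig [-0.00269437  0.00581171] 4.998724172229227 home world [0.52602461 0.18761057] pad home [0.54004034 0.15439071]
stand [ 0.49518977 -0.21491757  0.31166824] [[-0.4, 1.4], [1.5, 0.3], [-1.1, -1.5]]
rim [ 0.48471972 -0.21829068  0.072     ] ax [-0.32554275 -0.10487943  0.93969262] end [ 0.45216544 -0.22877863  0.16596926]
w1 [[229.2, 36.5], [229.3, 37.4], [231.8, 56.3]]
top0 [[320.2, 218.0], [320.6, 218.2], [327.1, 222.5]]
scene0 [[181.0, 236.0], [180.1, 234.8], [164.5, 215.1]]
[[247.81069659 184.29542172]
 [260.80303792 283.39823549]]
[[125.61405006 425.34291974]
 [ 59.30896023 341.93454696]]
```

The jig is at (0.512,0.167) with yaw 0.06, and the board sits at (-2.7,+5.8) mm in the jig, turned 5°. I'll push along +x first with the fingers half open, which makes a wide pusher.

Emit:
servo_tool:
  motion: [-0.032,-0.001,-0.18,0,0,0.06,0.5,-0.032,-0.001,-0.18,0,0,0.06,0.5,-0.032,-0.001,-0.18,0,0,0.06,0.5,-0.032,-0.001,-0.18,0,0,0.06,0.5,-0.032,-0.001,-0.18,0,0,0.06,0.5,-0.032,-0.001,-0.18,0,0,0.06,0.5,-0.032,-0.001,-0.18,0,0,0.06,0.5,-0.032,-0.001,-0.18,0,0,0.06,0.5,-0.032,-0.001,-0.18,0,0,0.06,0.5,-0.032,-0.001,-0.18,0,0,0.06,0.5]

```text
time_s: 3.25
ee_pos: [0.438, 0.1686, 0.0627]
tcp_rot: [-3.141, -0.003, 0.059]
contact_force: [0.3, 0.5, -0.1]
finger_gap: 0.499
```

```bash
python3 - <<'E'
from h import *
snap("wrist","w3")
from workcell import monitor
s=monitor.get_state(); print(s["ee_pos"],s["contact_force"],s["tcp_rot"])
E
```

```text
[0.43779065 0.16863596 0.06237013] [ 0.44262884 -0.25135205  0.98501358] [-3.14146097e+00 -2.25776112e-03  5.96238871e-02]
```

View pics/w3.png

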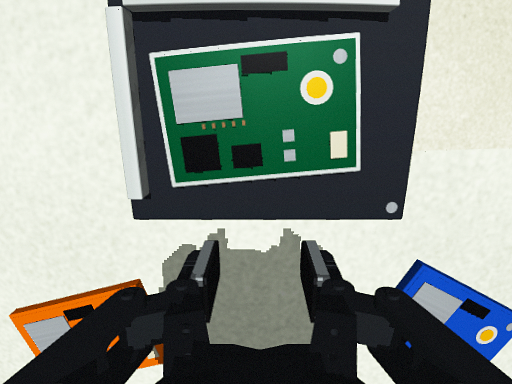

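w3 shows both fingertips (tips near (218,242) and (302,242)) centred on the board's near edge, with free plate in front of it. I'll lower now and check the height.

Emit:
servo_tool:
  motion: [0,0,-0.025,0,0,0,0.5,0,0,-0.049,0,0,0,0.5,0,0,-0.049,0,0,0,0.5,0,0,-0.049,0,0,0,0.5,0,0,-0.049,0,0,0,0.5]

```text
time_s: 3.72
ee_pos: [0.4373, 0.1687, 0.0127]
tcp_rot: [-3.142, -0.0, 0.06]
contact_force: [0.3, 0.4, 0.0]
finger_gap: 0.499
```

Emit:
servo_tool:
  motion: [0.005,0.0003,0,0,0,0,0.5,0.01,0.0006,0,0,0,0,0.5,0.013,0.0008,0,0,0,0,0.5,0.016,0.001,0,0,0,0,0.5,0.019,0.0011,0,0,0,0,0.5,0.022,0.0013,0,0,0,0,0.5,0.025,0.0015,0,0,0,0,0.5,0.027,0.0016,0,0,0,0,0.5,0.029,0.0017,0,0,0,0,0.5,0.031,0.0019,0,0,0,0,0.5,0.033,0.002,0,0,0,0,0.5,0.033,0.002,0,0,0,0,0.5]

```text
time_s: 4.72
ee_pos: [0.4705, 0.1706, 0.0123]
tcp_rot: [3.142, -0.001, 0.06]
contact_force: [0.4, -1.5, -0.7]
finger_gap: 0.5
```

```bash
python3 - <<'E'
from h import *
snap("wrist","w4")
E
```

```text
(no output)
```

View pics/w4.png

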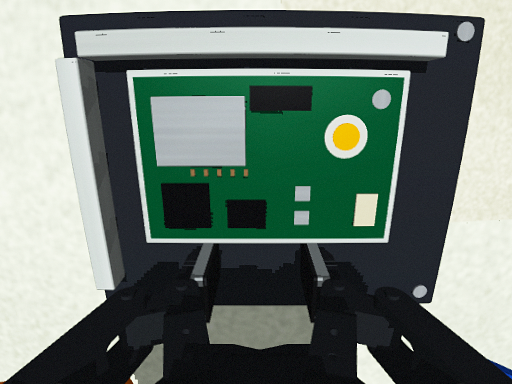

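The board is now square to the long bar (board top edge at row ~72, bar at ~57), with a few mm left to go.

Emit:
servo_tool:
  motion: [0.002,0.0001,0,0,0,0,0.5,0.003,0.0002,0,0,0,0,0.5,0.004,0.0002,0,0,0,0,0.5,0.004,0.0002,0,0,0,0,0.5]

```text
time_s: 5.1
ee_pos: [0.4743, 0.1709, 0.0123]
tcp_rot: [-3.142, -0.0, 0.06]
contact_force: [-0.3, -0.4, 0.3]
finger_gap: 0.499
```

Emit:
servo_tool:
  motion: [0.001,0,0,0,0,0,0.5,0.002,0.0001,0,0,0,0,0.5,0.002,0.0001,0,0,0,0,0.5]

```text
time_s: 5.35
ee_pos: [0.4756, 0.171, 0.0122]
tcp_rot: [3.142, 0.001, 0.06]
contact_force: [-4.3, 0.0, 2.5]
finger_gap: 0.499
```

Emit:
servo_tool:
  motion: [0.001,0,0,0,0,0,0.5,0.001,0,0,0,0,0,0.5,0.001,0,0,0,0,0,0.5]

```text
time_s: 5.6
ee_pos: [0.4756, 0.171, 0.0121]
tcp_rot: [3.141, 0.004, 0.06]
contact_force: [-8.2, -0.4, 6.0]
finger_gap: 0.502
```

```bash
python3 - <<'E'
from h import *
c=snap("wrist","w5"); cv2.imwrite("pics/w5c.png",cv2.resize(c["img"][0:270,40:500,::-1],None,fx=1.7,fy=1.7,interpolation=cv2.INTER_CUBIC))
E
```

```text
(no output)
```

View pics/w5c.png

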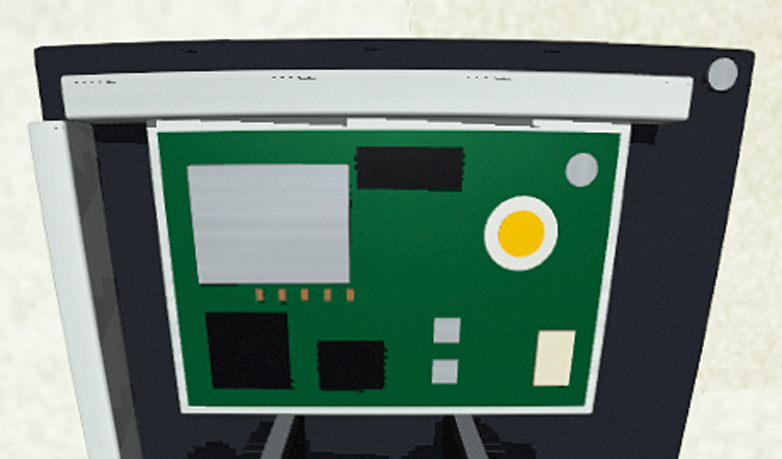

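The board is flush along the whole long bar (crop row ~122) and the contact force of 8 N agrees. Next I'll retreat, go round to the -y edge and push along +y with the fingers shut.

Emit:
servo_tool:
  motion: [-0.008,0,0,0,0,0,0.5,-0.008,0,0.02,0,0,0,0.3,-0.008,0,0.05,0,0,0,0.1,0.02,-0.04,0.05,0,0,0,0,0.054,-0.08,0.05,0,0,0,0,0.054,-0.08,0.05,0,0,0,0,0.054,-0.08,0.05,0,0,0,0,0.054,-0.08,0.03,0,0,0,0,0.054,-0.08,0.004,0,0,0,0,0.054,-0.08,0.004,0,0,0,0,0.054,-0.08,0.004,0,0,0,0]

```text
time_s: 6.57
ee_pos: [0.5304, 0.0914, 0.0161]
tcp_rot: [-3.141, 0.002, 0.06]
contact_force: [0.2, 0.5, 0.9]
finger_gap: -0.0
```

```bash
python3 - <<'E'
from h import *
snap("wrist","w6")
E
```

```text
(no output)
```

View pics/w6.png

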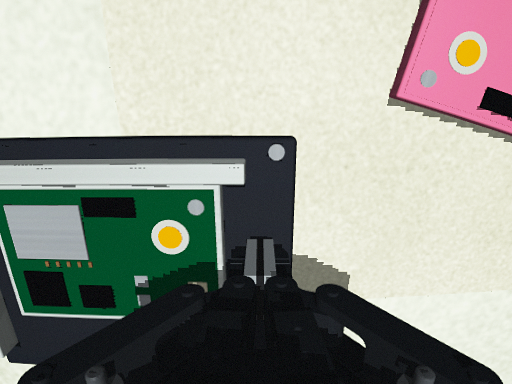

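w6 shows the shut fingers at (260,260), beside the board's -y edge (col ~222). Pushing +y.

Emit:
servo_tool:
  motion: [-0.0002,0.004,0,0,0,0,0,-0.0005,0.008,0,0,0,0,0,-0.0007,0.011,0,0,0,0,0,-0.0008,0.014,0,0,0,0,0,-0.001,0.017,0,0,0,0,0,-0.0012,0.02,0,0,0,0,0,-0.0012,0.02,0,0,0,0,0]

```text
time_s: 7.2
ee_pos: [0.5298, 0.1115, 0.0164]
tcp_rot: [-3.142, -0.0, 0.06]
contact_force: [-0.6, 0.4, -0.7]
finger_gap: -0.005
```

```bash
python3 - <<'E'
from h import *
snap("wrist","w7")
E
```

```text
(no output)
```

View pics/w7.png

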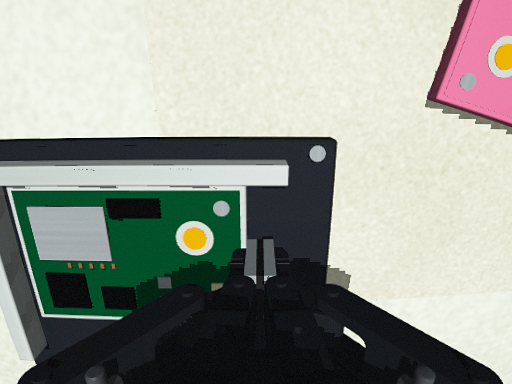

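Emit:
servo_tool:
  motion: [-0.0001,0.002,0,0,0,0,0,-0.0002,0.004,0,0,0,0,0,-0.0004,0.006,0,0,0,0,0,-0.0004,0.006,0,0,0,0,0]

```text
time_s: 7.58
ee_pos: [0.5294, 0.1173, 0.0162]
tcp_rot: [-3.141, 0.0, 0.06]
contact_force: [0.2, -1.0, -0.2]
finger_gap: -0.003
```

Emit:
servo_tool:
  motion: [-0.0001,0.002,0,0,0,0,0,-0.0002,0.003,0,0,0,0,0,-0.0002,0.003,0,0,0,0,0]

```text
time_s: 7.83
ee_pos: [0.5292, 0.1202, 0.0162]
tcp_rot: [-3.141, 0.0, 0.06]
contact_force: [-0.6, 0.3, -0.6]
finger_gap: -0.002
```

Emit:
servo_tool:
  motion: [-0.0001,0.002,0,0,0,0,0,-0.0002,0.003,0,0,0,0,0,-0.0002,0.003,0,0,0,0,0]

```text
time_s: 8.08
ee_pos: [0.5291, 0.1221, 0.0163]
tcp_rot: [3.14, 0.0, 0.06]
contact_force: [-0.6, -7.8, 0.4]
finger_gap: -0.001
```

```bash
python3 - <<'E'
from h import *
snap("wrist","w8")
E
```

```text
(no output)
```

View pics/w8.png

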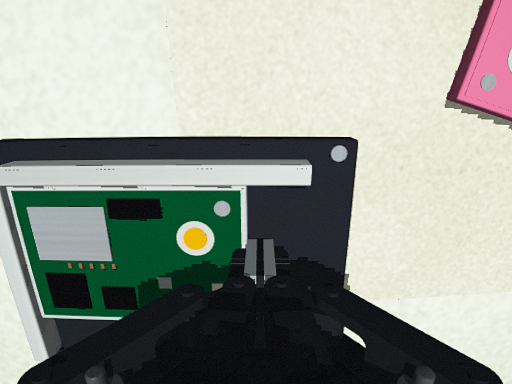

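It now contacts the short bar with 7.8 N. I'll back off and check from above.

Emit:
servo_tool:
  motion: [0,-0.008,0,0,0,0,0,0,-0.008,0,0,0,0,0,0,-0.008,0.04,0,0,0,0,0,-0.008,0.08,0,0,0,0.3,-0.03,0.02,0.11,0,0,0,1,-0.06,0.05,0.13,0,0,0,1,-0.06,0.05,0.13,0,0,0,1,-0.06,0.05,0.13,0,0,0,1,-0.06,0.05,0.13,0,0,0,1,-0.06,0.05,0.13,0,0,0,1]

```text
time_s: 8.97
ee_pos: [0.4694, 0.1724, 0.1454]
tcp_rot: [3.141, 0.001, 0.059]
contact_force: [0.3, -0.7, -0.3]
finger_gap: 0.979
```

```bash
python3 - <<'E'
from h import *
c=snap("wrist","w9"); cv2.imwrite("pics/w9c.png",cv2.resize(c["img"][20:240,120:400,::-1],None,fx=2.6,fy=2.6,interpolation=cv2.INTER_CUBIC))
E
```

```text
(no output)
```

View pics/w9c.png

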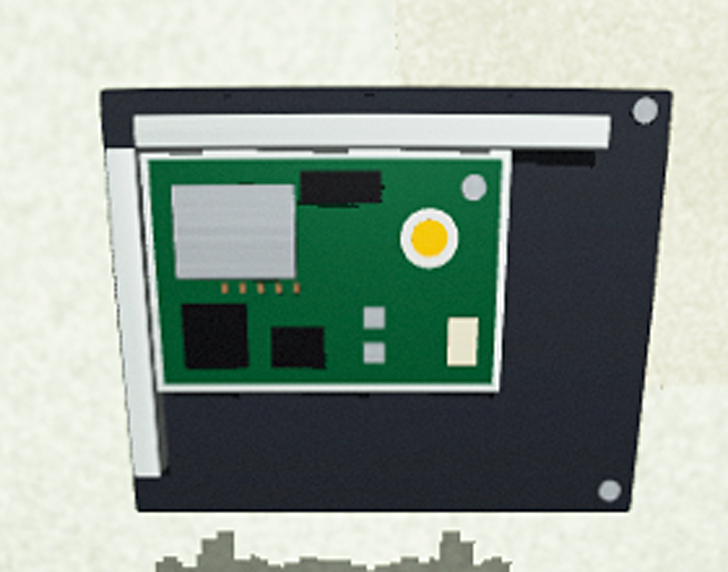

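The board is flush against both bars and square. The pad is at crop (429,238), full image ~(285,111.5). I'll compute the home pad position.

```bash
python3 - <<'E'
from h import *
c=load("w9")
f=lambda L:cp(L,120,20,2.6)
hsv=cv2.cvtColor(c["img"],cv2.COLOR_RGB2HSV)
m=cv2.inRange(hsv,(18,150,120),(32,255,255)); m[:60]=0; m[160:]=0
n,l,st,ce=cv2.connectedComponentsWithStats(m); i=1+np.argmax(st[1:,4]); print(ce[i],st[i])
J=[(75,95,12),(75,-95,12),(-75,-95,12),(-75,95,12),(65,80,26),(65,-70,26),(55,-70,26)]
j,r=fit(c,J,f([(101,89),(672,90),(629,511),(137,511),(134,115),(611,115),(610,149)]),[.51,.17,0]); print("jig",j,np.round(r,1).tolist())
B=[(40,60,22),(40,-60,22),(-40,-60,22),(-40,60,22),(12,-34,22)]
b,r=fit(c,B,np.vstack([f([(140,153),(512,150),(499,391),(158,391)]),ce[i]]),[.51,.17,0]); print("board",b,np.round(r,1).tolist())
def rot(a): return np.array([[np.cos(a),-np.sin(a)],[np.sin(a),np.cos(a)]])
print("board in jig",rot(j[2]).T@(b[:2]-j[:2]),b[2]-j[2],"pad via board",b[:2]+rot(b[2])@[.012,-.034],"via jig",j[:2]+rot(j[2])@[.027,-.014],"direct",toz(c,[ce[i]],.022))
E
```

```text
[284.72297297 111.14864865] [278 105  14  14 148]
jig [0.51244493 0.16673457 0.05747838] [[-1.5, -0.6], [1.7, -0.4], [1.3, 1.4], [-1.0, 1.2], [-0.6, -0.3], [0.3, -0.0], [-0.3, -0.2]]
board [0.52591465 0.1875052  0.06011729] [[-0.7, -1.0], [0.2, -0.4], [0.7, 0.6], [-0.4, 0.9], [0.2, 0.2]]
board in jig [0.01464069 0.01996254] 0.002638905148110479 pad via board [0.53993573 0.1542876 ] via jig [0.54020459 0.15430875] direct [[0.54011919 0.15446814 0.022     ]]
```

The board measures (14.6, 20.0) mm in the jig frame with 0.15° yaw error, so it is home. The pad is at (0.540,0.154). Now I'll work out the tilted pre-grasp for the probe.

```bash
python3 - <<'E'
from h import *
from workcell import monitor
s=monitor.get_state(); R0=R.from_euler("xyz",s["tcp_rot"]); print(s["ee_pos"])
phi=0.3117
R1=R.from_rotvec([0.107,-0.332,0])*R.from_euler("xyz",[np.pi,0,phi])
print(R1.as_matrix().round(3)); print((R1*R.from_euler("xyz",[np.pi,0,.06]).inv()).as_rotvec().round(4))
E
```

```text
[0.46946172 0.17219067 0.14530589]
[[ 0.894  0.307  0.325]
 [ 0.288 -0.952  0.105]
 [ 0.342 -0.    -0.94 ]]
[ 0.0647 -0.3437  0.2491]
```

Emit:
servo_tool:
  motion: [-0.02,-0.1,0.1,0,0,0,1,-0.02,-0.1,0.1,0,0,0,1,-0.02,-0.1,0.1,0,0,0,1,-0.056,-0.414,0.135,0.065,-0.344,0.249,1,-0.056,-0.414,0.135,0.065,-0.344,0.249,1,-0.056,-0.414,0.135,0.065,-0.344,0.249,1,-0.056,-0.414,0.135,0.065,-0.344,0.249,1,-0.056,-0.414,0.135,0.065,-0.344,0.249,1,-0.056,-0.414,0.135,0.065,-0.344,0.249,1,-0.056,-0.414,0.135,0.065,-0.344,0.249,1,-0.056,-0.414,0.135,0.065,-0.344,0.249,1,-0.056,-0.414,0.135,0.065,-0.344,0.249,1,-0.056,-0.414,0.135,0.065,-0.344,0.249,1,-0.056,-0.414,0.135,0.065,-0.344,0.249,1,-0.056,-0.414,0.135,0.065,-0.344,0.249,1]

```text
time_s: 10.27
ee_pos: [0.4128, -0.2412, 0.2805]
tcp_rot: [-3.139, -0.349, 0.309]
contact_force: [-1.1, 0.1, 0.5]
finger_gap: 0.997
```

```bash
python3 - <<'E'
from h import *
from workcell import monitor
c=snap("wrist","w10")
s=monitor.get_state(); print(s["ee_pos"],R.from_euler("xyz",s["tcp_rot"]).as_matrix().round(3)[:,2])
rim=np.array([0.48472,-0.21829,.072]); ax=np.array([-0.32554,-0.10488,0.93969])
print(proj(c,[rim,rim+.006*ax,rim+.1*ax]))
E
```

```text
[ 0.41297481 -0.24055807  0.28068141] [ 0.325  0.106 -0.94 ]
[[259.52734281 166.63993565]
 [259.51591944 167.69354408]
 [259.27504312 189.92444363]]
```

View pics/w10.png

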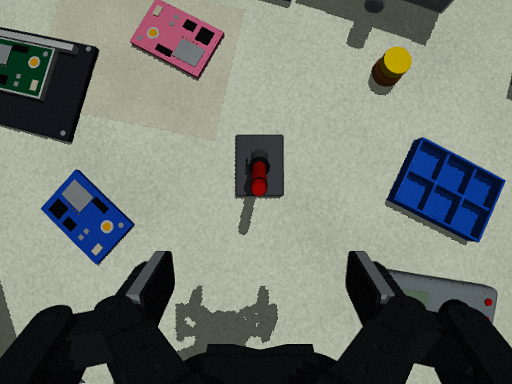

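```bash
python3 - <<'E'
from h import *
c=load("w10"); crop(c,225,125,295,205,7,"pics/w10c.png")
hsv=cv2.cvtColor(c["img"],cv2.COLOR_RGB2HSV)
m=(cv2.inRange(hsv,(0,150,60),(8,255,255))|cv2.inRange(hsv,(172,150,60),(180,255,255))); m[:130]=0;m[210:]=0;m[:,:230]=0;m[:,290:]=0
ys,xs=np.nonzero(m)
for y in range(ys.min(),ys.max()+1,2): print(y,xs[ys==y].min(),xs[ys==y].max(),end=" | ")
E
```

```text
161 258 260 | 163 255 263 | 165 254 264 | 167 253 264 | 169 253 265 | 171 253 265 | 173 253 265 | 175 252 265 | 177 252 265 | 179 255 265 | 181 253 264 | 183 251 265 | 185 251 266 | 187 252 266 | 189 252 265 | 191 252 265 | 193 253 264 | 195 256 261 |
```

View pics/w10c.png

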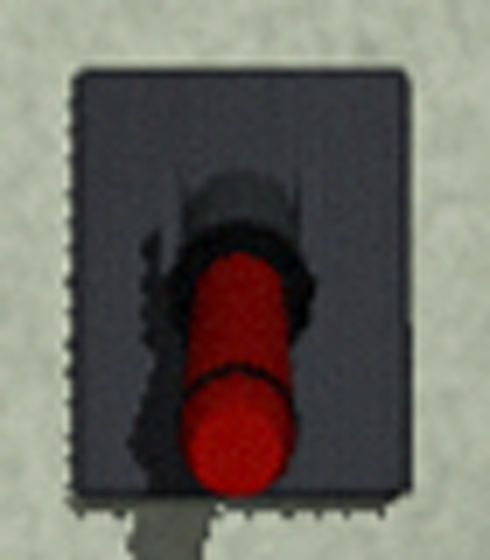

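```bash
python3 - <<'E'
from h import *
c=load("w10")
f=lambda L:cp(L,225,125,7)
s,r=fit(c,[(45,35,12),(45,-35,12),(-45,-35,12),(-45,35,12)],f([(73,69),(409,69),(410,494),(76,494)]),[.49,-.21,.3]); print("stand",s,np.round(r,1).tolist())
co,si=np.cos(s[2]),np.sin(s[2])
L=np.array([co,si,0]); rim=np.array([s[0],s[1],.072])-.011*L; ax=-np.sin(np.radians(20))*L+np.array([0,0,np.cos(np.radians(20))])
print("rim",rim,"ax",ax,"end",rim+.1*ax)
obs=[(c,f([(239,434)])[0]),(load("w1"),cp([(255,270)],180,0,5)[0]),(load("scene0"),cp([(66,344)],150,130,4)[0])]
def res(p): return np.concatenate([proj(k,p)[0]-u for k,u in obs])
q=least_squares(res,rim+.1*ax); print("end tri",q.x,q.fun.round(2))
print("pred res",res(rim+.1*ax).round(2))
obs=[(c,f([(240,290)])[0]),(load("w1"),cp([(247,181)],180,0,5)[0])]
print("flange pred res",res(rim+.006*ax).round(2)); q=least_squares(res,rim); print(q.x,q.fun)
E
```

```text
stand [ 0.49509192 -0.21417737  0.3120931 ] [[-0.2, -0.7], [0.3, -0.9], [0.6, 0.7], [-0.7, 0.9]]
rim [ 0.4846233  -0.21755494  0.072     ] ax [-0.32549816 -0.10501773  0.93969262] end [ 0.45207348 -0.22805671  0.16596926]
end tri [ 0.45491058 -0.22735711  0.16241391] [ 0.02  0.3  -0.25 -0.24 -0.34  0.36]
pred res [-0.22  3.21  0.29  2.81 -1.51 -0.71]
flange pred res [ 0.06  1.59 -0.4   1.67]
[ 0.48624213 -0.21733476  0.06639656] [ 0.32818839 -0.13782467 -0.23902668  0.19593702]
```

The predicted and seen handle ends agree within 0.3 px across the jaws, and within about 3 mm in the lean plane, which is the free direction along the pads. I'll approach along the axis and look before the last part.

Emit:
servo_tool:
  motion: [0.01,0.003,-0.028,0,0,0,1,0.02,0.006,-0.056,0,0,0,1,0.03,0.01,-0.085,0,0,0,1,0.039,0.0125,-0.113,0,0,0,1,0.039,0.0125,-0.113,0,0,0,1,0.039,0.0125,-0.113,0,0,0,1]

```text
time_s: 10.82
ee_pos: [0.452, -0.2273, 0.1681]
tcp_rot: [-3.139, -0.348, 0.313]
contact_force: [-0.4, -0.7, 1.0]
finger_gap: 1.0
```

```bash
python3 - <<'E'
from h import *
from workcell import monitor
c=snap("wrist","w11")
s=monitor.get_state(); print(s["ee_pos"],s["tcp_rot"])
print(proj(c,[[.454,-.2275,.164],[.48466,-.2176,.0755]]))
E
```

```text
[ 0.45232066 -0.22820147  0.16947269] [ 3.14116556 -0.34957999  0.31288436]
[[259.71744328 250.52214566]
 [260.03077246 197.01316185]]
```

View pics/w11.png

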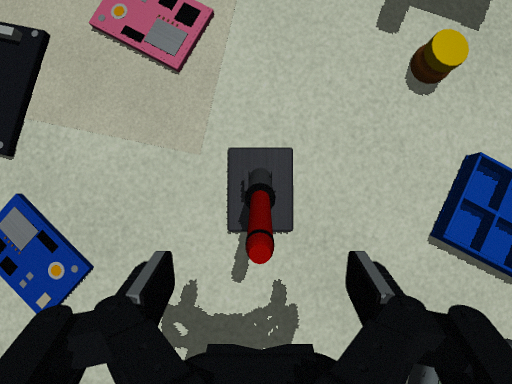

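w11 shows the handle end at (260,247), midway between the fingers (155 and 365). Going to the grasp height and closing.

Emit:
servo_tool:
  motion: [0.007,0.002,-0.02,0,0,0,1,0.014,0.004,-0.04,0,0,0,1,0.0205,0.0065,-0.058,0,0,0,1,0.0205,0.0065,-0.058,0,0,0,1,0.0205,0.0065,-0.058,0,0,0,1,0.0205,0.0065,-0.058,0,0,0,1]

```text
time_s: 11.37
ee_pos: [0.4729, -0.2229, 0.1124]
tcp_rot: [3.139, -0.351, 0.312]
contact_force: [0.8, -0.4, -0.2]
finger_gap: 0.995
```

```bash
python3 - <<'E'
from h import *
c=snap("wrist","w12")
E
```

```text
(no output)
```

View pics/w12.png

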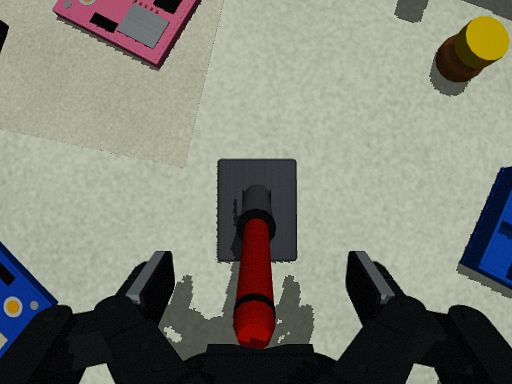

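The handle is about 4–6 px left of the fingers' midline (256/254 vs 260), roughly 2 mm. I'll correct that and then close.

Emit:
servo_tool:
  motion: [-0.0005,0.0018,-0.001,0,0,0,1,-0.0005,0.0018,-0.001,0,0,0,0.7,-0.0005,0.0018,-0.001,0,0,0,0.5,-0.0005,0.0018,-0.001,0,0,0,0.4,-0.0005,0.0018,-0.001,0,0,0,0.3,-0.0005,0.0018,-0.001,0,0,0,0.25,-0.0005,0.0018,-0.001,0,0,0,0.2,-0.0005,0.0018,-0.001,0,0,0,0.1,-0.0005,0.0018,-0.001,0,0,0,0,-0.0005,0.0018,-0.001,0,0,0,0,-0.0005,0.0018,-0.001,0,0,0,0,-0.0005,0.0018,-0.001,0,0,0,0]
  newtons: 45

```text
time_s: 12.42
ee_pos: [0.4721, -0.2204, 0.1094]
tcp_rot: [-3.142, -0.349, 0.311]
contact_force: [-1.1, -1.5, 2.1]
finger_gap: 0.175
```

```bash
python3 - <<'E'
from h import *
c=snap("wrist","w13")
E
```

```text
(no output)
```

View pics/w13.png

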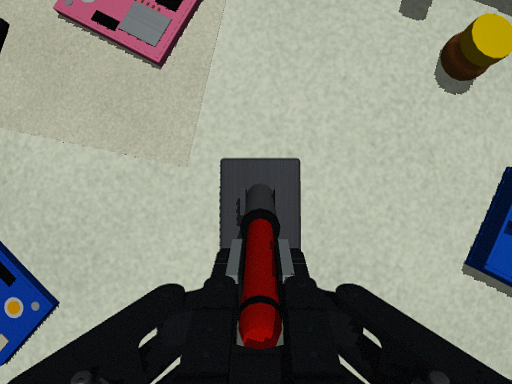

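The handle is gripped (opening 0.175, about 15 mm) with small contact forces. Drawing it out along the axis.

Emit:
servo_tool:
  motion: [-0.0016,-0.0005,0.0047,0,0,0,0,-0.0049,-0.0016,0.0141,0,0,0,0,-0.0098,-0.0032,0.0282,0,0,0,0,-0.0147,-0.0047,0.0423,0,0,0,0,-0.0195,-0.0063,0.0564,0,0,0,0,-0.0244,-0.0079,0.0705,0,0,0,0,-0.0293,-0.0095,0.0846,0,0,0,0,-0.0342,-0.011,0.0987,0,0,0,0,-0.039,-0.0126,0.1128,0,0,0,0,-0.039,-0.0126,0.1128,0,0,0,0]

```text
time_s: 13.3
ee_pos: [0.433, -0.2337, 0.2251]
tcp_rot: [3.137, -0.351, 0.312]
contact_force: [1.1, -0.5, 0.0]
finger_gap: 0.174
```

```bash
python3 - <<'E'
from h import *
c=snap("wrist","w14")
E
```

```text
(no output)
```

View pics/w14.png

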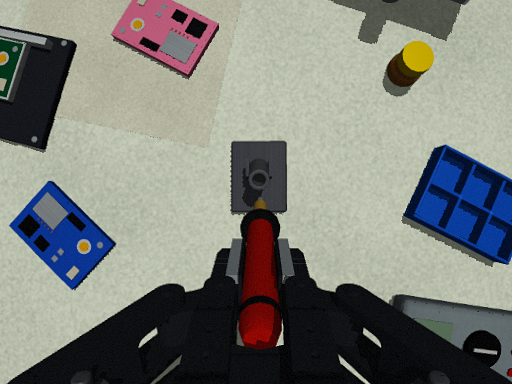

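The probe is out of the tube (rim at (259,178), barrel at (260,205)). Now I'll carry it over the pad and turn it upright, at moderate speed.

Emit:
servo_tool:
  motion: [0.003,0.01,0,0,0,0,0,0.009,0.03,0,-0.008,0.025,0,0,0.016,0.055,0,-0.018,0.055,0,0,0.023,0.083,0,-0.028,0.085,0,0,0.031,0.111,0,-0.038,0.118,0,0,0.039,0.139,0,-0.048,0.15,0,0,0.047,0.167,0,-0.058,0.18,0,0,0.054,0.195,0,-0.068,0.21,0,0,0.062,0.223,0,-0.078,0.24,0,0,0.07,0.251,0,-0.088,0.27,0,0,0.077,0.279,0,-0.095,0.3,0,0,0.085,0.307,0,-0.107,0.332,0,0,0.093,0.335,0,-0.107,0.332,0,0,0.099,0.36,0,-0.107,0.332,0,0,0.104,0.378,0,-0.107,0.332,0,0,0.107,0.388,0,-0.107,0.332,0,0,0.107,0.388,-0.02,-0.107,0.332,0,0,0.107,0.388,-0.04,-0.107,0.332,0,0,0.107,0.388,-0.055,-0.107,0.332,0,0,0.107,0.388,-0.055,-0.107,0.332,0,0]

```text
time_s: 15.02
ee_pos: [0.5381, 0.1552, 0.1634]
tcp_rot: [-3.14, 0.006, 0.311]
contact_force: [-0.9, -0.1, -0.3]
finger_gap: 0.176
```

```bash
python3 - <<'E'
from h import *
from workcell import monitor
c=snap("wrist","w15"); crop(c,190,100,330,340,3,"pics/w15c.png")
d=snap("scene","s15"); crop(d,200,80,340,220,5,"pics/s15c.png")
s=monitor.get_state(); print(s["ee_pos"],s["tcp_rot"],s["contact_force"])
E
```

```text
[0.53977187 0.15522131 0.16697916] [-3.14109002e+00  6.32595155e-04  3.11286813e-01] [ 0.54249104 -0.82602193 -0.25113038]
```

View pics/w15.png

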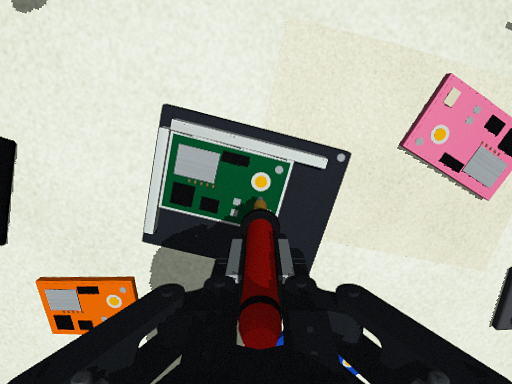

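View pics/s15c.png

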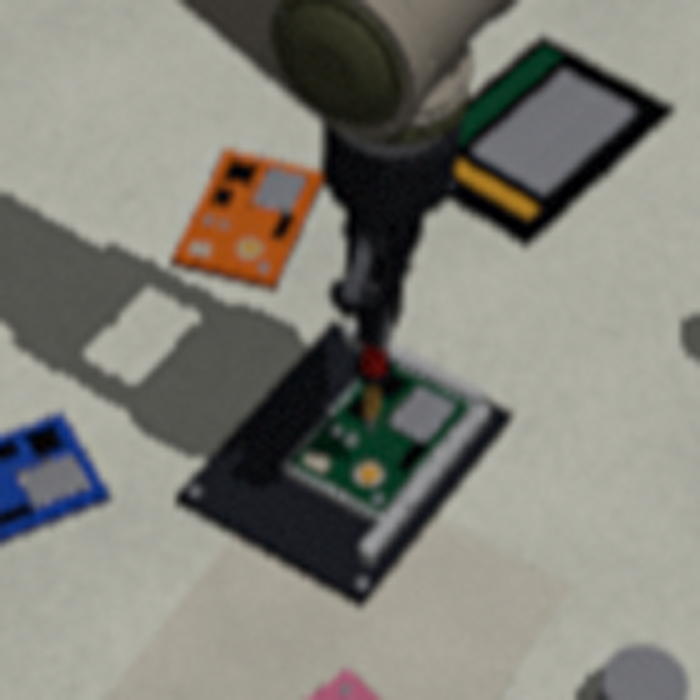

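View pics/w15c.png

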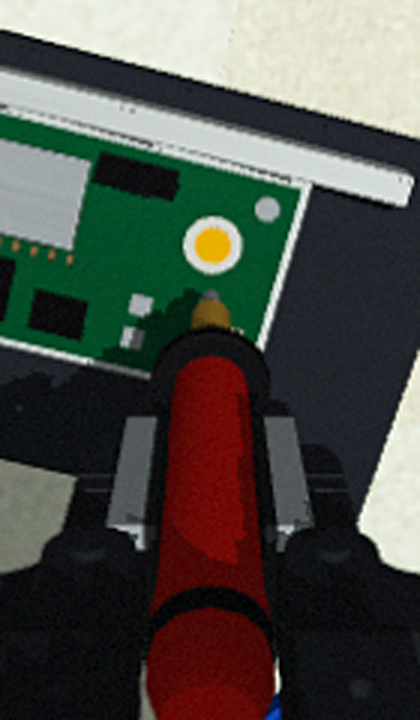

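```bash
python3 - <<'E'
from h import *
c=load("w15"); E=c["extrinsics"]
p=np.array([.5398,.1548,.167])
for L in (95,100,105): print(L,proj(c,[p-[0,0,L/1000]]),proj(load("s15"),[p-[0,0,L/1000]]))
print("tip->crop", (proj(c,[p-[0,0,.1]])-[190,100]+.5)*3-.5, (proj(load("s15"),[p-[0,0,.1],p-[0,0,.042],p-[0,0,.082]])-[200,80]+.5)*5-.5)
print("pad",proj(c,[[.5401,.1544,.022]]),toz(c,cp([(212,245)],190,100,3),.022))
print("flange,end",proj(c,[p-[0,0,.04],p+[0,0,.059]]))
E
```

```text
95 [[260.14147567 197.72721056]] [[273.79866796 165.19620174]]
100 [[260.14750162 195.82379492]] [[273.73791782 166.16615105]]
105 [[260.15330138 193.99112395]] [[273.6775466  167.13012842]]
tip->crop [[211.44250486 288.47138476]] [[370.68958908 432.83075525]
 [374.33442146 374.66260616]
 [371.79208976 415.22988524]]
pad [[260.67732077 181.30508462]] [[0.5399701  0.15471073 0.022     ]]
flange,end [[260.05549584 224.80519522]
 [259.67481607 342.87872539]]
```

w15c shows the plunger tip at crop (209,292), predicted (211,288), so the probe is near-coaxial with the tool. The pad is at (212,245). I'll lower to about 12 mm above it and look again.

Emit:
servo_tool:
  motion: [0,0,-0.01,0,0,0,0,0,0,-0.02,0,0,0,0,0,0,-0.03,0,0,0,0,0,0,-0.035,0,0,0,0,0,0,-0.035,0,0,0,0,0,0,-0.035,0,0,0,0,0,0,-0.035,0,0,0,0]

```text
time_s: 15.7
ee_pos: [0.5403, 0.1552, 0.1325]
tcp_rot: [-3.141, -0.001, 0.311]
contact_force: [0.5, -0.3, -0.4]
finger_gap: 0.178
```

```bash
python3 - <<'E'
from h import *
from workcell import monitor
c=snap("wrist","w16"); crop(c,200,100,320,260,5,"pics/w16c.png"); im=cv2.imread("pics/w16c.png"); cv2.imwrite("pics/w16c.png",im[:600])
d=snap("scene","s16"); crop(d,230,120,310,200,8,"pics/s16c.png"); im=cv2.imread("pics/s16c.png"); cv2.imwrite("pics/s16c.png",im[:600])
s=monitor.get_state(); print(s["ee_pos"],s["tcp_rot"],s["contact_force"])
E
```

```text
[0.54030474 0.15517665 0.13257445] [-3.14154180e+00 -1.27626621e-03  3.11306221e-01] [ 0.49313775 -0.27786137 -0.05374909]
```

View pics/w16c.png

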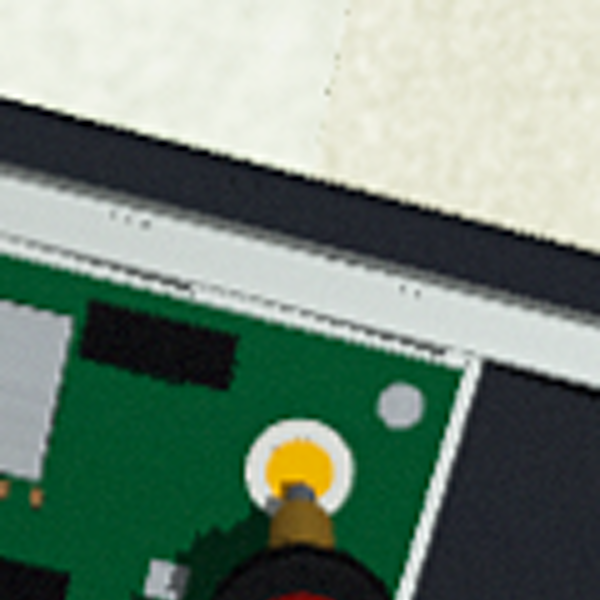

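View pics/s16c.png

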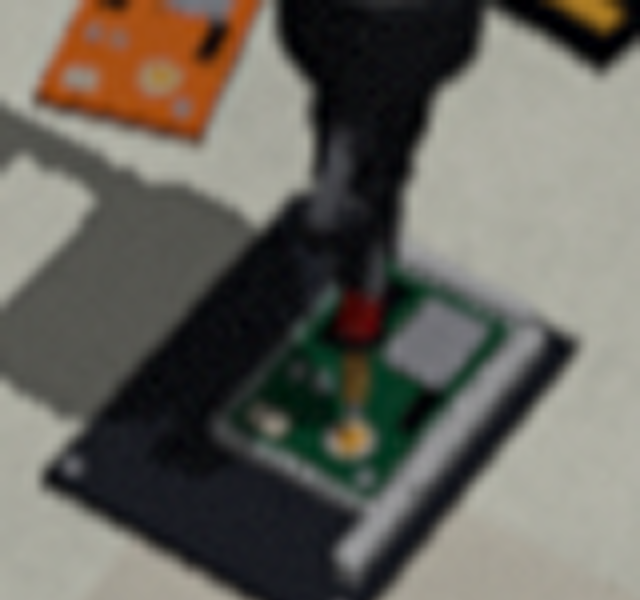

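```bash
python3 - <<'E'
from h import *
c=load("w16")
t=cp([(298,487)],200,100,5)
for z in (.032,.0345,.037): print(z,toz(c,t,z)[0])
print("pad",toz(c,cp([(300,470)],200,100,5),.022)[0])
print("pred tip",(proj(c,[[.5403,.1552,.1326-.098]])-[200,100]+.5)*5-.5)
d=load("s16"); print((proj(d,[[.5400,.1546,.022],[.5403,.1552,.0345]])-[230,120]+.5)*8-.5)
E
```

```text
0.032 [0.54027388 0.15485203 0.032     ]
0.0345 [0.54104642 0.15509354 0.0345    ]
0.037 [0.54181895 0.15533504 0.037     ]
pad [0.54028826 0.15450993 0.022     ]
pred tip [[296.04167285 491.02200858]]
[[349.26300874 441.10271766]
 [351.86438487 422.10773499]]
```

The tip is within about 1 mm of the pad axis. A small correction, then I'll descend slowly.

Emit:
servo_tool:
  motion: [-0.0005,-0.0005,-0.003,0,0,0,0,-0.0005,-0.0005,-0.006,0,0,0,0,-0.0005,-0.0005,-0.008,0,0,0,0,-0.0005,-0.0005,-0.009,0,0,0,0,-0.0005,-0.0005,-0.009,0,0,0,0,-0.0005,-0.0005,-0.009,0,0,0,0]

```text
time_s: 16.3
ee_pos: [0.5396, 0.1547, 0.1231]
tcp_rot: [-3.141, -0.0, 0.311]
contact_force: [0.4, 1.1, -0.7]
finger_gap: 0.177
```

```bash
python3 - <<'E'
from h import *
from workcell import monitor
c=snap("wrist","w17"); crop(c,200,140,320,260,5,"pics/w17c.png")
d=snap("scene","s17"); crop(d,240,130,310,200,8,"pics/s17c.png")
for i in range(1):
    s=monitor.get_state(); print(s["ee_pos"],s["contact_force"])
E
```

```text
[0.53962273 0.15469784 0.12322326] [-0.00866998  0.49875908 -0.10901029]
```

View pics/w17c.png

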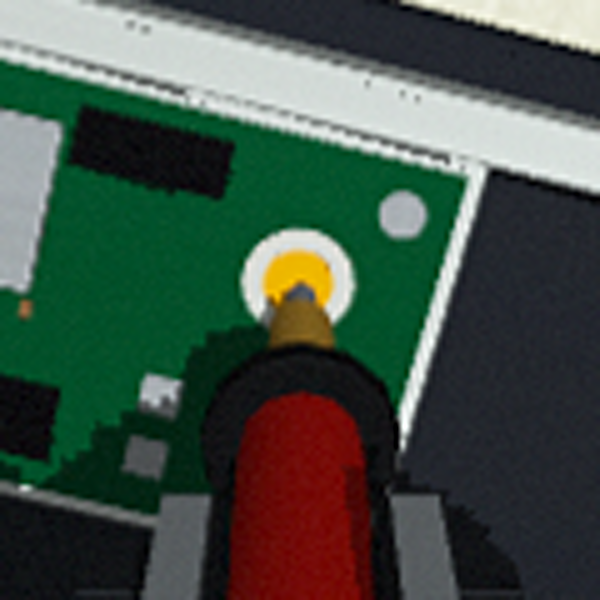

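View pics/s17c.png

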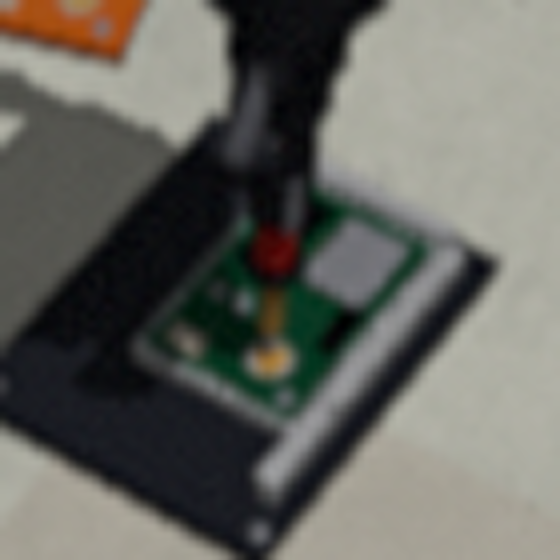

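The tip (302,290) is just short of the pad centre (298,282). Continuing down in small steps and watching the force.

Emit:
servo_tool:
  motion: [0,0,-0.001,0,0,0,0,0,0,-0.002,0,0,0,0,0,0,-0.003,0,0,0,0,0,0,-0.003,0,0,0,0,0,0,-0.003,0,0,0,0,0,0,-0.003,0,0,0,0]

```text
time_s: 16.9
ee_pos: [0.5396, 0.1546, 0.1201]
tcp_rot: [-3.141, -0.0, 0.311]
contact_force: [-0.2, 0.5, -1.0]
finger_gap: 0.166
```

Emit:
servo_tool:
  motion: [0,0,-0.001,0,0,0,0,0,0,-0.002,0,0,0,0,0,0,-0.002,0,0,0,0,0,0,-0.002,0,0,0,0,0,0,-0.002,0,0,0,0,0,0,-0.002,0,0,0,0]

```text
time_s: 17.4
ee_pos: [0.5396, 0.1546, 0.1182]
tcp_rot: [-3.141, -0.001, 0.311]
contact_force: [1.3, 0.7, 1.1]
finger_gap: 0.178
```

```bash
python3 - <<'E'
from h import *
from workcell import monitor
fs=[]
for i in range(10):
    c=snap("wrist","w18"); s=monitor.get_state(); fs.append(s["contact_force"])
print(np.mean(fs,0),np.std(fs,0),s["ee_pos"],s["time_s"])
crop(c,200,140,320,260,5,"pics/w18c.png")
E
```

```text
[ 0.34682925 -0.20307718  0.73756831] [0.4364468  0.63992913 0.78753496] [0.5395666  0.15465981 0.11811322] 17.9
```

View pics/w18c.png

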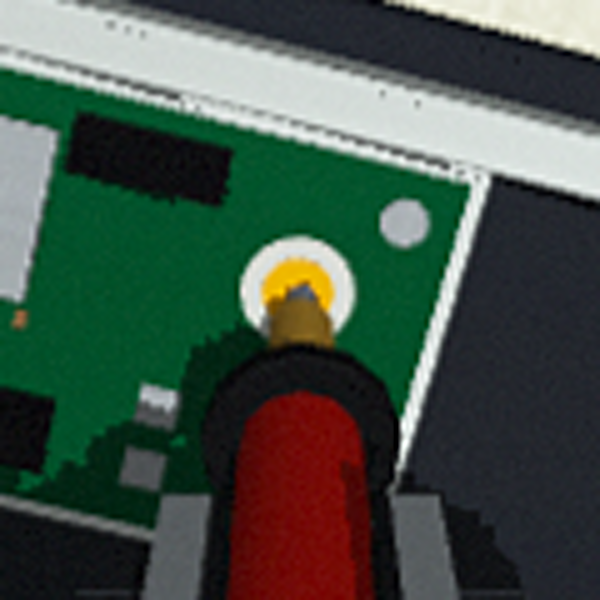

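Emit:
servo_tool:
  motion: [0,0,-0.001,0,0,0,0,0,0,-0.002,0,0,0,0,0,0,-0.003,0,0,0,0,0,0,-0.003,0,0,0,0]

```text
time_s: 18.23
ee_pos: [0.5395, 0.1547, 0.1149]
tcp_rot: [-3.141, -0.0, 0.311]
contact_force: [0.4, 0.1, 1.4]
finger_gap: 0.174
```

```bash
python3 - <<'E'
from h import *
from workcell import monitor
fs=[];zs=[]
for i in range(20):
    c=snap("wrist","w19"); s=monitor.get_state(); fs.append(s["contact_force"]); zs.append(s["ee_pos"])
print(np.mean(fs,0),np.std(fs,0)/4.5,np.mean(zs,0),s["time_s"])
crop(c,200,140,320,260,5,"pics/w19c.png")
E
```

```text
[0.45086755 0.01544391 1.43407657] [0.07946447 0.10171946 0.07107233] [0.53956454 0.1546609  0.11511875] 19.2333
```

View pics/w19c.png

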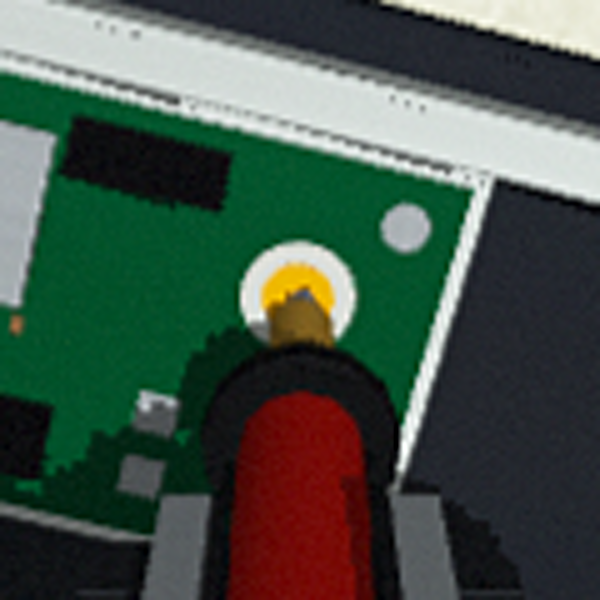

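The force rose by 0.7 N over 3 mm, matching the 300 N/m spring. That puts the plunger at about 3–4 mm in. The tip (302,293) sits on the pad (298,297), within about 1 mm. Going 2 mm further.

Emit:
servo_tool:
  motion: [0,0,-0.001,0,0,0,0,0,0,-0.002,0,0,0,0,0,0,-0.002,0,0,0,0,0,0,-0.002,0,0,0,0]

```text
time_s: 19.57
ee_pos: [0.5396, 0.1547, 0.1131]
tcp_rot: [-3.141, -0.0, 0.311]
contact_force: [0.2, -0.3, 2.5]
finger_gap: 0.171
```

```bash
python3 - <<'E'
from h import *
from workcell import monitor
fs=[];zs=[]
for i in range(20):
    c=snap("wrist","w20"); s=monitor.get_state(); fs.append(s["contact_force"]); zs.append(s["ee_pos"])
print(np.mean(fs,0),np.std(fs,0)/4.5,np.mean(zs,0),s["tcp_rot"],s["finger_gap"],s["time_s"])
c=snap("wrist","w21"); cv2.imwrite("pics/w21c.png",cv2.resize(c["img"][60:290,120:360,::-1],None,fx=2.6,fy=2.6,interpolation=cv2.INTER_CUBIC))
d=snap("scene","s21"); crop(d,220,110,320,210,6,"pics/s21c.png")
d=snap("top","t21"); 
E
```

```text
[ 0.51600604 -0.07368799  2.11646971] [0.10371196 0.1139572  0.10713417] [0.53955565 0.15466315 0.11311289] [-3.14133133e+00 -3.27452477e-04  3.11321309e-01] 0.17926367540799681 20.5667
```

View pics/w21c.png

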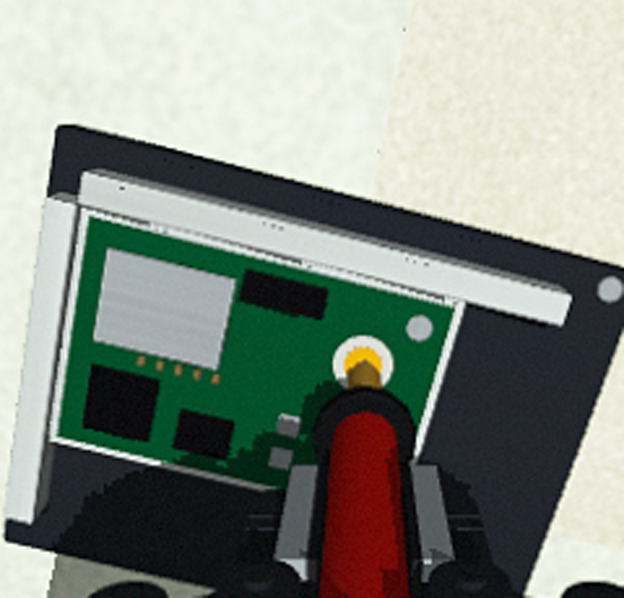

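View pics/s21c.png

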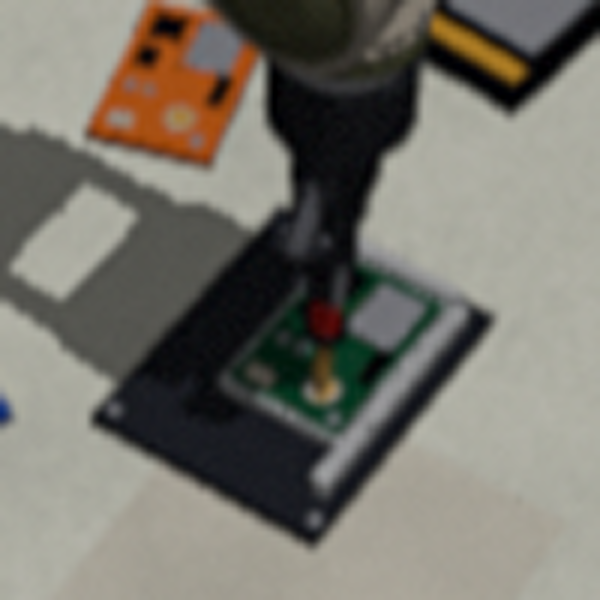

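View pics/t21.png

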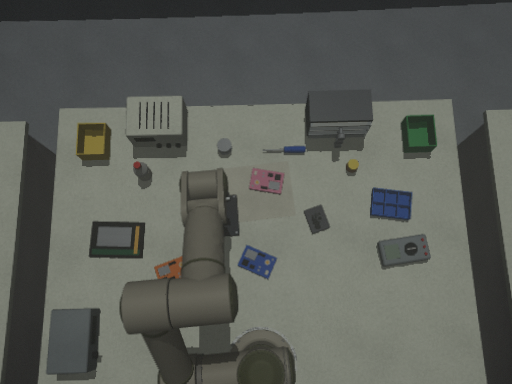

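The wrist view shows the board flush on both bars, the tip on the gold pad and the probe vertical in line with the tool. The top view shows the bystanders where they were. The force is about 2.1 N raw, or 2.5–2.8 N once the probe's weight is allowed for, so the plunger is at about 5–6 mm. Handing in.

```bash
python3 - <<'E'
from workcell import manip, monitor
print(manip.finish_job()); s=monitor.get_state(); print(s["time_s"],s["ee_pos"],s["contact_force"],s["finger_gap"])
E
```

```text
the job is handed in; nothing more can be done
None
the job is handed in; nothing more can be done
```

I pushed the green board home in the jig. I then drew the probe out of its stand along its axis and handed in at about 20.6 s, still holding it on the gold pad.

- **Board:** after the pushes it measured (14.6, 20.0) mm in the jig frame with 0.15° yaw error. In the last wrist picture it was still flush with both bars.
- **Probe tip:** it sat about 1 mm from the pad centre in the images. The tool was vertical to within 0.001 rad. I did not measure the probe's own tilt, but its tip was within about 1 mm of where a coaxial grip would put it.
- **Plunger:** wrist force averaged 2.1 N. Allowing for the probe's weight, I put the contact force at 2.5–2.8 N, so the plunger is about 5–6 mm in. The exact zero of the force reading is uncertain by about 0.3 N.
- **Bystanders:** they looked unmoved in the last top view. I checked this by eye only.
- **Disagreement:** the triangulated handle end was about 3–4 mm from the position the stand's geometry predicts. This lay mostly in the lean plane and did no harm to the grasp.

After the hand-in the robot gave no reading or verdict, so these numbers are from just before it.

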